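# Find the heavy side of a wheel on the balancing stand and hold it down

### The job

The blue wheel on the balancing stand has a hidden heavy side. Turn the wheel by hand a good way round from where it rests, let go and let it roll back and settle, and do this from either side as often as you need to find the heavy side; its bearing drags, so it stops short of the lowest point on whichever side it comes from. Then turn the heavy side straight down and finish holding the wheel still by its rim, gripped between the fingers, with the other things on the worktop left alone.

Things in the scene. Friction and masses are not known exactly. Their poses are not given: they have to be found in the camera images.
- stand: fixed balancing stand: dark steel base plate 90 (x) x 120 (y) x 8 mm with two slim aluminium uprights that carry a horizontal axle. Origin: centre of the underside, on the worktop; z up. The axle runs along the stand's own x, 145 mm above the origin. Position and yaw vary
- axle (a point): middle of the axle, 145 mm above the stand's origin; axes as the stand's. The uprights, 8 mm thick and 20 to 24 mm wide (50 mm at the foot), stand at both sides of the wheel, 14 to 22 mm from its middle plane along x; their round heads end 12 mm above this point, so the upper half of the wheel is free
- rim_top (a point): highest point of the wheel's rim, 60 mm straight above the axle, fixed to the stand (does not turn). Here and up to some 35 degrees to either side the rim can be pinched from above across its 20 mm thickness (along the stand's x); the faces are flat there
- wheel: blue wheel, a solid disc 120 mm across and 20 mm thick, 0.6 kg. Origin: its centre, on the axle; own x is the axle (as the stand's x), own z points to the orange mark. It turns without end; a turn about +x carries its top to the stand's -y. One side holds a hidden weight: which side differs each time, has nothing to do with the orange mark and cannot be seen
- orange_mark (a point): turns with the wheel: middle of the orange stripe across the rim, 60 mm from the axle, in line with an orange dot (12 mm) on each face; white ticks every 30 degrees. Let go, the wheel rolls without swinging past and comes to rest within about 3 s, its heavy side 15 to 28 degrees short of lowest, equally far from either side; nearer than that it stays where it is left
- jar: clear jar of screws with a black lid, 58 mm across, 56 mm high; a bystander, to be left alone. Origin: centre of its underside
- tape: roll of masking tape lying flat, 104 mm across, 25 mm high; a bystander, to be left alone. Origin: centre of its underside
- tube: short black lens tube, 30 mm across, 26 mm high; a bystander, to be left alone. Origin: centre of its underside
- marker: red and white marker pen, 135 mm long, along its own y; a bystander, to be left alone. Origin: centre of its underside
- cube: black filter cube, 38x30x36 mm; a bystander, to be left alone. Origin: centre of its underside
- bobbin: white plastic bobbin, 30 mm across, 16 mm high; a bystander, to be left alone. Origin: centre of its underside

How it is judged:
By the outcome, as a careful person would: the job done as asked, in the order asked, and still so for the second after the job is handed in, while the arm keeps its last pose, push and grip.
It also fails if it takes over 61 s, if anything falls off the work surface, if the arm or the gripper's body presses on something with over 40 N, if the wrist force passes 120 N, or if a joint passes its speed limit or range.

### The arm

A 7-joint arm with a two-finger parallel gripper is mounted at the origin on the work surface; the furniture and walls round the work are solid. World frame = base frame: x ahead of the robot, y to its left, z up, the work surface at z = 0. Lengths are in m, angles in rad, forces in N, time in s.
With the tool pointing down it reaches from about 0.4 to 0.85 m from the base axis. Payload 10.4 kg.
Tool frame: the origin (TCP) lies at the very end of the fingers, on their centre line; the grasp point (between the pads) lies 19 mm behind it; x points along the fingers, z is the direction in which the jaws open and shut, and the axes are right-handed (so a half turn about x gives the same grasp; the last joint's range is limited). The gripper opens to 85 mm and grips with 20 to 120 N. Pads are 22 mm wide; open, the fingers measure 114 mm over their backs; the gripper's body (76 mm by 85 mm) begins 54 mm behind the grasp point. The pads swing forward as they close: fully open they stand 13 mm farther back than shut.
Start: joints at [1.097, 0.332, -0.065, 1.46, 0.022, 1.35, -0.088], TCP at [0.272, -0.563, 0.231] pointing down, gripper open.
Joint ranges: [-2.6, 2.6], [-0.5, 2.12], [-1.47, 1.34], [0.16, 2.42], [-1.27, 4.41], [0.06, 2.06], [-2.6, 2.6]. Speed limits (rad/s): [2.22, 2.22, 2.79, 2.79, 3.14, 3.14, 3.14].

### API

Orientations are given as a unit quaternion [x, y, z, w].
In Python, from workcell import get_obs, camera, camera_info, hand_in gives the robot as it stands.
- The arm moves only by the tool move_arm, never from a script. Its argument "motion" is text: rows parted by semicolons, each of 4 numbers parted by spaces: the shift along the world's x, y, z in m, then the turn about the world's z in rad. In form: tx ty tz spin; .... A call has 1 to 10 rows; each row is the pose to reach, as a shift and turn from the pose commanded when the call began; what a row does not reach only later rows make up. A row lasts 1/8 s, in which the tool goes at most 62.5 mm and 10.7 degrees, less where a joint would pass 70% of its speed; a pose out of reach is approached as far as the arm can. A call with a gripper value outside its range is refused whole. "grip" is the opening, from 0 (shut) to 1 (fully open), set as the call begins (left out, the last holds). The fingers move at their own pace and stop on an object; "force" is the grip in N (left out, the last holds). Time passes only in rows, so rows that repeat a pose let the fingers close. It gives the time, the measured TCP pose, the force and the opening at its end, in the units of the state.
- get_obs(): the state, without advancing time (a new reading comes with each control period).
- camera(name): name is "scene" or "side" or "wrist"; returns (picture, depth): 480x640x3 uint8, red, green, blue; 480x640 float32, m along the optical axis (not along the pixel's ray), 0 where there is no reading.
- camera_info(name): a dict with "camera_matrix" (3x3 intrinsics, pixels), "eye" and "attitude" of the camera in the world. Camera axes: x right, y up, looking along -z (the intrinsics and any distortion apply to the point x, -y, -z); pixel columns grow to the right and rows downward; lengths in m; the calibration is good to about 2 mm. A picture is of the moment at which its call begins: read the wrist's pose just before it. camera_info takes no time and is no camera call; for the wrist camera it gives the pose at the moment of the call.
- hand_in(): hands the job in, once; it reports no verdict.
The state is a dict: "clock": time; "joint_pos": joint angles; "joint_velocities": joint speeds; "tau": joint torques, N m; "position": TCP position; "ee_rot": TCP orientation; "ft_force": force on the tool from outside, world axes, zero at the start; "torque": the same for the moment, N m; "grip_width": opening from 0.0 (shut) to 1.0 (fully open).
Only numpy, scipy, OpenCV 4.12 (cv2) and the standard library are available. Lean on these libraries where they do the work, as an engineer would, in place of code of your own. Each camera call takes 0.05 s, during which the arm holds its last target.

## Working session

There is one attempt and no reset: what is moved stays moved. The work goes in short steps, Python scripts to look and compute and a tool call to move; the robot and the scene stay as the last step left them, time stands still between calls to the robot, and variables do not carry over. Pictures are saved under pics/ and viewed, and the job is handed in when it is done.

Besides the shell and the picture viewer there is one more tool, called after "Request:" as name(argument=value, ...), one argument or row to a line, values as JSON. move_arm: Moves the arm, as the interface text tells. Its arguments: {"type":"object","properties":{"motion":{"type":"string"},"grip":{"type":"number"},"force":{"type":"number"}},"required":["motion"]}

```bash
ls; mkdir -p pics
python3 - <<'E'
from workcell import get_obs, camera, camera_info
import cv2, numpy as np
print(get_obs())
for n in ["scene","side","wrist"]:
    i=camera_info(n); print(n,i)
    p,d=camera(n); cv2.imwrite(f"pics/{n}0.png",p[:,:,::-1]); np.save(f"pics/{n}0d.npy",d)
E
```

```text
pics
{'clock': 0.0, 'joint_pos': array([ 1.09743926,  0.33292026, -0.06470276,  1.46096895,  0.0215988 ,
        1.34991121, -0.0885013 ]), 'joint_velocities': array([ 8.88405721e-05,  7.06720199e-04,  3.72924168e-04,  7.21951222e-04,
       -1.74511882e-04,  6.60165215e-04, -7.80574505e-04]), 'tau': array([-7.76593042e-04, -6.25453663e+01,  4.85387805e-02, -3.91599548e+01,
        1.60731026e-02,  9.94334434e-03, -7.25282320e-06]), 'position': array([ 0.27210382, -0.56222109,  0.23047254]), 'ee_rot': array([ 0.3758734 ,  0.59956194, -0.37534708,  0.59863113]), 'ft_force': array([-0.05823756, -1.22172724,  0.2716468 ]), 'torque': array([-0.00262397,  0.01603481, -0.01940594]), 'grip_width': 1.0010565692437672}
scene {'camera_matrix': array([[507.35702259,   0.        , 318.92630469],
       [  0.        , 507.35702259, 250.4641514 ],
       [  0.        ,   0.        ,   1.        ]]), 'eye': array([0.00527568, 0.81116006, 0.95555906]), 'attitude': array([-0.12705629,  0.33602096,  0.8760387 , -0.32171851])}
side {'camera_matrix': array([[546.45066216,   0.        , 311.55653566],
       [  0.        , 546.45066216, 238.15784081],
       [  0.        ,   0.        ,   1.        ]]), 'eye': array([ 0.45668548, -0.73372091,  0.75608513]), 'attitude': array([ 4.88854116e-01,  2.89100900e-04, -1.59755334e-02,  8.72219211e-01])}
wrist {'camera_matrix': array([[396.068384  ,   0.        , 317.74693104],
       [  0.        , 396.068384  , 240.60546651],
       [  0.        ,   0.        ,   1.        ]]), 'eye': array([ 0.33536042, -0.53132101,  0.37278752]), 'attitude': array([-0.11862786,  0.07422111, -0.52567881,  0.83909501])}
```

View pics/scene0.png

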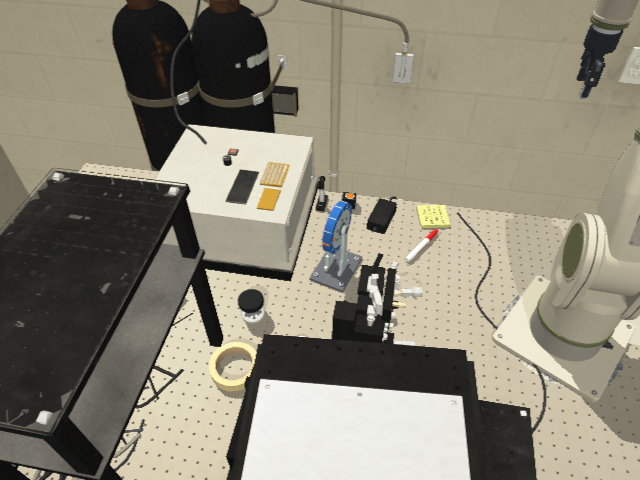

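View pics/side0.png

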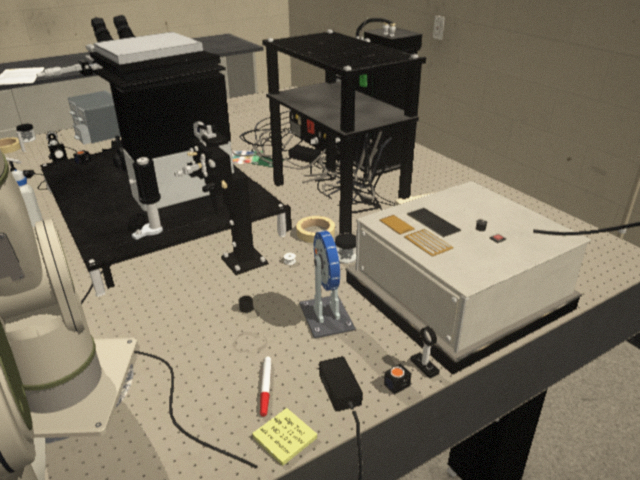

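View pics/wrist0.png

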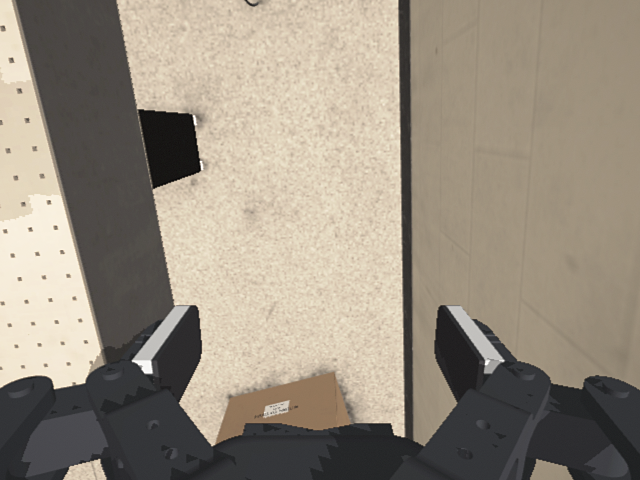

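```bash
cat > h.py <<'E'
import numpy as np, cv2
from scipy.spatial.transform import Rotation as R
from workcell import get_obs, camera, camera_info
def pts(d,info,m=None):
    K=info["camera_matrix"]; Rw=R.from_quat(info["attitude"]).as_matrix()
    v,u=np.nonzero((d>0) if m is None else (m&(d>0)))
    z=d[v,u]; c=np.stack([(u-K[0,2])/K[0,0]*z,-(v-K[1,2])/K[1,1]*z,-z],1)
    return c@Rw.T+info["eye"],u,v
def ray(info,u,v):
    K=info["camera_matrix"]; Rw=R.from_quat(info["attitude"]).as_matrix()
    c=np.stack([(np.asarray(u)-K[0,2])/K[0,0],-(np.asarray(v)-K[1,2])/K[1,1],-np.ones(np.shape(u))],-1)
    return c@Rw.T
def proj(info,P):
    K=info["camera_matrix"]; Rw=R.from_quat(info["attitude"]).as_matrix()
    c=(np.asarray(P)-info["eye"])@Rw
    return np.stack([K[0,0]*c[...,0]/-c[...,2]+K[0,2],K[1,1]*-c[...,1]/-c[...,2]+K[1,2]],-1)
def blue(p):
    h=cv2.cvtColor(p,cv2.COLOR_RGB2HSV); return (h[...,0]>98)&(h[...,0]<125)&(h[...,1]>120)&(h[...,2]>60)
def orange(p):
    h=cv2.cvtColor(p,cv2.COLOR_RGB2HSV); return (h[...,0]>5)&(h[...,0]<22)&(h[...,1]>150)&(h[...,2]>120)
E
python3 - <<'E'
from h import *
for n,b in [("scene",(300,170,400,300)),("side",(280,210,380,350))]:
    p=cv2.imread(f"pics/{n}0.png")[:,:,::-1].copy(); d=np.load(f"pics/{n}0d.npy"); i=camera_info(n)
    m=blue(p); mm=np.zeros_like(m); mm[b[1]:b[3],b[0]:b[2]]=1; m&=mm
    P,u,v=pts(d,i,m); print(n,m.sum(),P.min(0),P.max(0),np.median(P,0))
    o=orange(p)&mm; P,u,v=pts(d,i,o); print("or",o.sum(),P.mean(0) if len(P) else 0, u.mean(),v.mean())
    c=p[b[1]:b[3],b[0]:b[2],::-1]; cv2.imwrite(f"pics/{n}0z.png",cv2.resize(c,None,fx=4,fy=4,interpolation=cv2.INTER_CUBIC))
E
```

```text
scene 497 [ 0.47586028 -0.01776282  0.01281617] [0.60900229 0.23668506 0.20740333] [0.49056813 0.20824636 0.18595639]
or 35 [0.57078797 0.06278172 0.07320492] 342.11764705882354 211.85294117647058
side 446 [0.48769186 0.11291896 0.04361306] [0.53397212 0.39962063 0.20739163] [0.508602   0.13166917 0.18463981]
or 0 0 nan nan<stdin>:6: RuntimeWarning: Mean of empty slice.
  ret = ret.dtype.type(ret / rcount)
```

```bash
python3 -c "
import cv2,numpy as np
a=cv2.imread('pics/scene0z.png');b=cv2.imread('pics/side0z.png')
h=max(a.shape[0],b.shape[0]);o=np.zeros((h,800,3),np.uint8);o[:a.shape[0],:400]=a;o[:b.shape[0],400:800]=b;cv2.imwrite('pics/z0.png',o)"
```

```text
(no output)
```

View pics/z0.png

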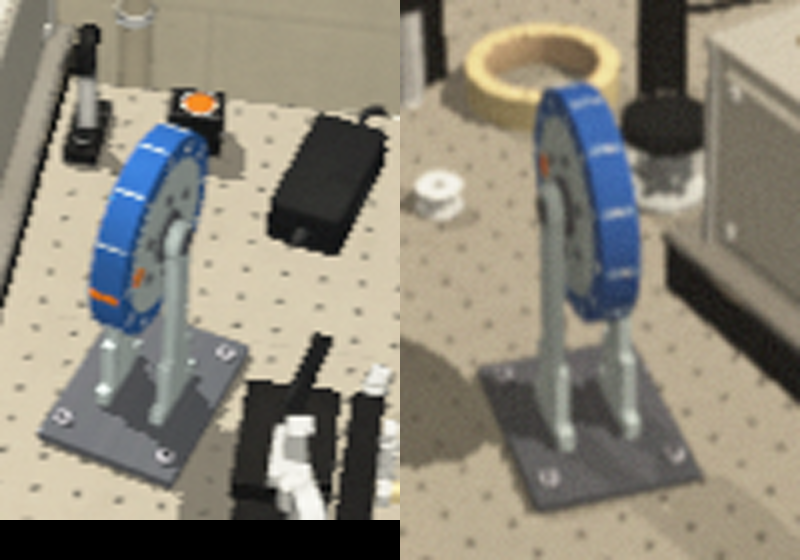

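Run:
```python
from h import *
C={"scene":[(310,278.3),(342.8,291),(362,256.8)],"side":[(299.8,302.5),(315,337),(355.3,329)]}
for n,c in C.items():
    i=camera_info(n)
    for u,v in c:
        r=ray(i,u,v); P=i["eye"]+r*(0.008-i["eye"][2])/r[2]; print(n,u,v,P.round(4))
for n,b in [("scene",(300,170,360,256)),("side",(310,225,345,292))]:
    p=cv2.imread(f"pics/{n}0.png")[:,:,::-1].copy(); d=np.load(f"pics/{n}0d.npy"); i=camera_info(n)
    m=blue(p); mm=np.zeros_like(m); mm[b[1]:b[3],b[0]:b[2]]=1; m&=mm
    m=cv2.erode(m.astype(np.uint8),np.ones((3,3)))>0
    P,u,v=pts(d,i,m); 
    s=np.linalg.svd(P[:,:2]-P[:,:2].mean(0))[2][0]; print(n,m.sum(),P.mean(0),"dir",s,np.degrees(np.arctan2(s[1],s[0])), P.min(0),P.max(0))
```

```text
scene 310 278.3 [0.5237 0.2459 0.008 ]
scene 342.8 291 [0.4397 0.2251 0.008 ]
scene 362 256.8 [0.47   0.1107 0.008 ]
side 299.8 302.5 [0.445  0.2186 0.008 ]
side 315 337 [0.4747 0.1049 0.008 ]
side 355.3 329 [0.5584 0.1255 0.008 ]
scene 241 [0.49010575 0.20543175 0.18352755] dir [-0.23333362  0.97239674] 103.49341587609723 [0.4773216  0.13339519 0.12623533] [0.50879431 0.23524232 0.20740333]
side 240 [0.50909228 0.13539171 0.17888809] dir [ 0.25552401 -0.96680271] -75.19536278385057 [0.48942943 0.11414199 0.12705075] [0.51924365 0.1874081  0.20665134]
```

Run:
```python
from h import *
o=get_obs(); M=R.from_quat(o["ee_rot"]).as_matrix(); print(M.round(3)); print("jaw yaw",np.degrees(np.arctan2(M[1,2],M[0,2])))
i=camera_info("wrist"); print("cam off in tool",M.T@(i["eye"]-o["position"]), (M.T@R.from_quat(i["attitude"]).as_matrix()).round(3))
# height map
H={}
grid=np.zeros((40,40))
for n in ["scene","side"]:
    d=np.load(f"pics/{n}0d.npy"); P,u,v=pts(d,camera_info(n))
    x=((P[:,0]-0.2)/0.02).astype(int); y=((P[:,1]+0.3)/0.02).astype(int)
    k=(x>=0)&(x<30)&(y>=0)&(y<40)&(P[:,2]<0.7)
    np.maximum.at(grid,(x[k],y[k]),P[k,2])
print("cols x=.30...,step .02; rows y")
for y in range(39,9,-1): print("%.2f"%(-0.3+.02*y)," ".join("%3d"%(grid[x,y]*1000) for x in range(5,30)))
```

```text
[[-0.001  0.9    0.436]
 [ 0.001  0.436 -0.9  ]
 [-1.    -0.    -0.001]]
jaw yaw -64.1687800973567
cam off in tool [-0.14222131  0.07034738 -0.00048825] [[-0.001  0.277 -0.961]
 [ 0.001  0.961  0.277]
 [ 1.    -0.    -0.002]]
cols x=.30...,step .02; rows y
0.48   0  94  93  92  92   4   3  27  29  29  27  26 441 442 441   0   1   3   6   4   1   0   0   0   0
0.46   0  95  93   4   4   3   4   5  26  25  24   4   2 441   2   1   0   0   1   4   2   0   0   0   0
0.44   0  83   4   4   4   3   4   5   4   2   3   4   2   3   3   2   2   1   0   0   3   1   0   0   0
0.42 235  13   7   4   3   4   2   4   3   2   3  56  58  58  55   2   2   3   4   0   0   0   0   0   0
0.40 238 235  16   5   4  18  17   4   5   3   3  59  60  61  59   3   2   3   4   2   2   0   0   0 186
0.38 238 237  21  13   4  19  19   4   4   4   3  57  60  60  57   0   3   2   3   3  54  56 186 187 189
0.36 333 238  20  13   3  18  18   4   5   2   3   2  59  58  51   0   2   3  54  56 188 188 189 189 189
0.34 330  15   4   5   4   4   5   3   4   4   1   2   3   1   2   4   4  57  55 188 190 189 189 189 189
0.3
[... 1611 characters left out ...]
4  21  37  34   3   4   4   4   4  12  98  98 189 189 189 189 189
0.00   3   3   3  17  19   4   4   3  38  40  40  39   4   3   5   3   0   3  97  97 188 189 189 189  57
-0.02   3   4   3  18  18   4   4   4  36  40  39  39   4   3  34  38  37   3  12  13  55 188  56   0   0
-0.04   4   3   6  18  20   5   4   5   4  40  40  40  36   3  37  39  39  35   4   5   4  54   0   0   0
-0.06   3   5   4  19  19   4   3   3   7  39  40  39  39   3   4  38  35   5   3   5   0   0   0   0   0
-0.08   4   3   4  17  18  11   8   3   4  37  40  39  39   3   4   3   3   3   0   0   0   0   0   0   0
-0.10   3   4   3  17  15  15  15   3   4   3  38  35   4   4   3   4   3   0   0   0   0   0   0   0   0
```

Run:
```python
import numpy as np
n=15
for k in range(1,n+1):
    s=k/n; r=.6245+(.5276-.6245)*s; a=np.radians(-64.2+76*s)
    print("%.3f %.3f %.3f %.3f;"%(r*np.cos(a)-.2721,r*np.sin(a)+.5622,.07*min(1,s*2),1.374*s),end=" " if k!=10 else "\n")
```

```text
0.045 0.032 0.009 0.092; 0.087 0.067 0.019 0.183; 0.125 0.106 0.028 0.275; 0.159 0.147 0.037 0.366; 0.189 0.191 0.047 0.458; 0.215 0.236 0.056 0.550; 0.236 0.284 0.065 0.641; 0.253 0.332 0.070 0.733; 0.265 0.382 0.070 0.824; 0.272 0.431 0.070 0.916;
0.275 0.481 0.070 1.008; 0.274 0.530 0.070 1.099; 0.268 0.578 0.070 1.191; 0.258 0.625 0.070 1.282; 0.244 0.670 0.070 1.374;
```

Request:
move_arm(
  motion="0.045 0.032 0.01 0.09; 0.087 0.067 0.02 0.18; 0.125 0.106 0.03 0.275; 0.16 0.147 0.04 0.365; 0.19 0.19 0.05 0.46; 0.215 0.236 0.06 0.55; 0.236 0.284 0.065 0.64; 0.253 0.332 0.07 0.73; 0.265 0.382 0.07 0.825; 0.272 0.431 0.07 0.915",
  grip=0.55,
  force=40,
)

```text
clock: 1.4
position: [0.5445, -0.1298, 0.3011]
ee_rot: [0.071, 0.704, -0.071, 0.703]
ft_force: [0.6, -0.5, 0.3]
grip_width: 0.55
```

Request:
move_arm(
  motion="0.002 0.05 0 0.09; 0.001 0.1 0 0.185; -0.004 0.147 0 0.275; -0.014 0.194 0 0.365; -0.028 0.239 0 0.459; -0.028 0.239 0 0.459; -0.028 0.239 0 0.459",
)

```text
clock: 2.28
position: [0.5164, 0.1068, 0.3012]
ee_rot: [-0.089, 0.702, 0.089, 0.701]
ft_force: [-0.3, -0.5, 1.2]
grip_width: 0.551
```

Run:
```python
from h import *
o=get_obs(); print(o["position"],o["joint_pos"],o["clock"]); M=R.from_quat(o["ee_rot"]).as_matrix(); print("jaw yaw",np.degrees(np.arctan2(M[1,2],M[0,2])))
i=camera_info("wrist"); p,d=camera("wrist"); np.savez("pics/w1.npz",p=p,d=d,o=o["position"],**i); cv2.imwrite("pics/w1.png",p[:,:,::-1])
m=blue(p); P,u,v=pts(d,i,m); print(P.min(0),P.max(0),len(P))
```

```text
[0.51642508 0.1067738  0.30117611] [ 0.33317198  0.14084764 -0.68552879  1.57641492  0.0899726   1.45658163
 -0.1047443 ] 2.275
jaw yaw 14.498400304637803
[0.47868912 0.11997389 0.15985941] [0.52337753 0.23229774 0.20640085] 5053
```

View pics/w1.png

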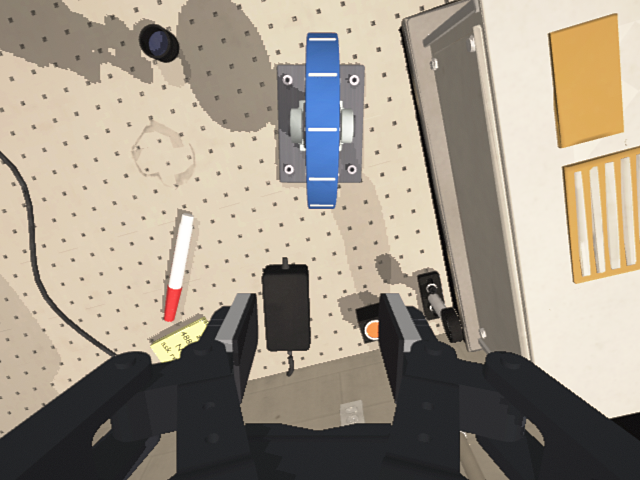

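Run:
```python
from h import *
from scipy.optimize import least_squares
i=dict(np.load("pics/w1.npz")); p,d=i["p"],i["d"]
m=blue(p); m=cv2.erode(m.astype(np.uint8),np.ones((5,5)))>0
P,u,v=pts(d,i,m); P=P[(P[:,0]>.45)&(P[:,0]<.55)]
s=np.linalg.svd(P[:,:2]-P[:,:2].mean(0))[2][0]; print("dir",np.degrees(np.arctan2(s[1],s[0]))%180-90, P.mean(0))
yd=s*np.sign(s[1]); xd=np.array([yd[1],-yd[0]])
Y=P[:,:2]@yd; X=P[:,:2]@xd; Z=P[:,2]
f=least_squares(lambda q:np.hypot(Y-q[0],Z-q[1])-.06,[Y.mean(),.145],loss="soft_l1",f_scale=.001); print(f.x,np.abs(f.fun).mean(), X.mean(),X.min(),X.max())
c=xd*(X.min()+X.max())/2+yd*f.x[0]; print("centre",c)
# base plate corners
K=[(277,65),(364,65),(362,182),(277,183)]
i2=i
for a,b in K:
    r=ray(i,a,b); print((i["eye"]+r*(.008-i["eye"][2])/r[2]).round(4))
print(proj(i,[0.499,.1755,.205]))
```

```text
dir 14.417961273482987 [0.5004552  0.1786872  0.19758582]
[0.04579292 0.14429127] 0.0004723853487621722 0.5291853947023532 0.5204217904430658 0.5377293698317519
centre [0.50101029 0.17608706]
[0.444  0.2221 0.008 ]
[0.5294 0.2442 0.008 ]
[0.5607 0.13   0.008 ]
[0.4707 0.1055 0.008 ]
[318.38324689 125.5962839 ]
```

```bash
cat >> h.py <<'E'
C0=np.array([.501,.176,.145]); YAW=np.radians(14.4)
S=np.array([[np.cos(YAW),-np.sin(YAW),0],[np.sin(YAW),np.cos(YAW),0],[0,0,1]])  # stand->world
def angle(i,u,v):
    """pixel -> (kind, alpha deg from top to +y, detail) on rim cylinder or near -x face"""
    r=S.T@ray(i,u,v); e=S.T@(i["eye"]-C0); out={}
    a,b,c=r[1]**2+r[2]**2,e[1]*r[1]+e[2]*r[2],e[1]**2+e[2]**2-.06**2
    D=b*b-a*c
    if D>0:
        t=(-b-D**.5)/a; q=e+t*r
        if abs(q[0])<.0105: out["rim"]=(np.degrees(np.arctan2(q[1],q[2])),q[0])
    sx=np.sign(e[0])
    if abs(e[0])>.01:
        t=(sx*.01-e[0])/r[0]; q=e+t*r; rr=np.hypot(q[1],q[2])
        if rr<.06: out["face"]=(np.degrees(np.arctan2(q[1],q[2])),rr)
    return out
def look(n,tag,arr=None):
    i=camera_info(n); p,d=camera(n) if arr is None else arr
    cv2.imwrite(f"pics/{tag}_{n}.png",p[:,:,::-1])
    t=np.linspace(0,2*np.pi,60); Q=np.concatenate([np.stack([x+0*t,.061*np.sin(t),.061*np.cos(t)],1) for x in(-.0105,.0105)])@S.T+C0
    hull=cv2.convexHull(proj(i,Q).astype(np.float32)).astype(np.int32)
    m=np.zeros(p.shape[:2],np.uint8); cv2.fillConvexPoly(m,hull,1)
    h=cv2.cvtColor(p,cv2.COLOR_RGB2HSV)
    x0,y0,w,hh=cv2.boundingRect(hull); x0-=5;y0-=5
    c=p[max(y0,0):y0+hh+10,max(x0,0):x0+w+10,::-1]; f=min(8,780/c.shape[1],580/c.shape[0]); cv2.imwrite(f"pics/{tag}_{n}_z.png",cv2.resize(c,None,fx=f,fy=f,interpolation=cv2.INTER_CUBIC))
    for name,mk in(("orange",orange(p)),("white",(h[...,1]<90)&(h[...,2]>150))):
        k=(mk&(m>0)).astype(np.uint8); N,L,st,ce=cv2.connectedComponentsWithStats(k)
        for j in range(1,N):
            if st[j,4]<2: continue
            o=angle(i,*ce[j])
            if name=="white": o={k:v for k,v in o.items() if k=="rim"}
            if o: print(n,name,st[j,4],ce[j].round(1),{k:(round(float(v[0]),1),round(float(v[1])*1000,1)) for k,v in o.items()})
E
python3 - <<'E'
from h import *
for n in("scene","side","wrist"):
    if n=="wrist": i=dict(np.load("pics/w1.npz")); arr=(i["p"],i["d"])
    else: arr=(cv2.imread(f"pics/{n}0.png")[:,:,::-1].copy(),0)
    look(n,"t0",arr)
E
```

```text
scene orange 4 [334.5 238.5] {'face': (93.7, 34.2)}
scene orange 8 [325.5 244. ] {'rim': (89.4, -0.4)}
scene white 48 [335.6 203.8] {'rim': (-7.6, 8.0)}
scene white 2 [345.5 202. ] {'rim': (-30.1, -6.0)}
scene white 98 [324.2 229.8] {'rim': (57.2, 7.4)}
side white 22 [329.6 233.7] {'rim': (3.4, 8.6)}
side white 2 [323.5 236. ] {'rim': (-1.3, -5.5)}
side white 11 [331.  246.8] {'rim': (-30.6, 0.5)}
side white 6 [336.5 249.5] {'rim': (-37.6, 9.6)}
side white 10 [338.4 257.3] {'rim': (-52.5, 9.9)}
side white 15 [333.9 262.9] {'rim': (-61.0, -0.6)}
side white 7 [339.7 265.9] {'rim': (-68.3, 10.0)}
side white 12 [339.3 284.1] {'rim': (-109.5, 9.4)}
wrist white 270 [318.6  38.7] {'rim': (56.7, -1.9)}
wrist white 82 [322.2  39. ] {'rim': (56.3, 0.3)}
wrist white 113 [322.1  74.5] {'rim': (27.4, 0.2)}
wrist white 5 [304.2  78.4] {'rim': (25.0, -10.1)}
wrist white 5 [340.  80.] {'rim': (24.1, 10.4)}
wrist white 6 [303.5 101. ] {'rim': (12.4, -10.5)}
wrist white 11 [340. 105.] {'rim': (10.3, 10.4)}
wrist white 4 [339.  128.5] {'rim': (-2.1, 10.0)}
wrist white 87 [322. 129.] {'rim': (-2.4, 0.1)}
wrist white 9 [339. 147.] {'rim': (-12.2, 10.2)}
wrist white 10 [338.  171.5] {'rim': (-27.4, 10.1)}
wrist white 4 [305.  173.5] {'rim': (-28.8, -10.1)}
wrist white 87 [321.2 178.8] {'rim': (-32.7, -0.1)}
wrist white 118 [315.7 200. ] {'rim': (-54.0, -3.6)}
wrist white 6 [337.3 184.2] {'rim': (-37.0, 10.1)}
wrist white 70 [321.2 205. ] {'rim': (-63.3, 0.1)}
```

Request:
move_arm(
  motion="-0.012 0.052 -0.02 0; -0.0246 0.1048 -0.04 0; -0.0246 0.1048 -0.085 0; -0.0246 0.1048 -0.12 0; -0.0246 0.1048 -0.1385 0; -0.0246 0.1048 -0.1385 0",
)

```text
clock: 3.08
position: [0.4917, 0.2113, 0.1622]
ee_rot: [-0.089, 0.702, 0.089, 0.701]
ft_force: [-0.1, 0.1, 0.9]
grip_width: 0.545
```

Run:
```python
from h import *
o=get_obs(); print(o["position"],S.T@(o["position"]-C0),o["ft_force"])
look("wrist","g1")
```

```text
[0.49172132 0.21130533 0.16215484] [-0.0002071   0.03650367  0.01715484] [-0.08745603  0.11393941  0.90640656]
wrist orange 202 [318.7 244. ] {'rim': (89.0, 0.1)}
wrist white 291 [289.9 279.8] {'rim': (64.2, -10.3)}
wrist white 106 [344.6 257.5] {'rim': (76.6, 10.1)}
wrist white 244 [318.7 293.1] {'rim': (58.5, 0.1)}
wrist white 3 [347.7 298.3] {'rim': (56.4, 10.1)}
wrist white 148 [351.  395.3] {'rim': (26.1, 10.2)}
wrist white 334 [317.5 387.3] {'rim': (28.4, -0.3)}
wrist white 95 [285.2 407.6] {'rim': (22.6, -10.3)}
```

View pics/g1_wrist.png

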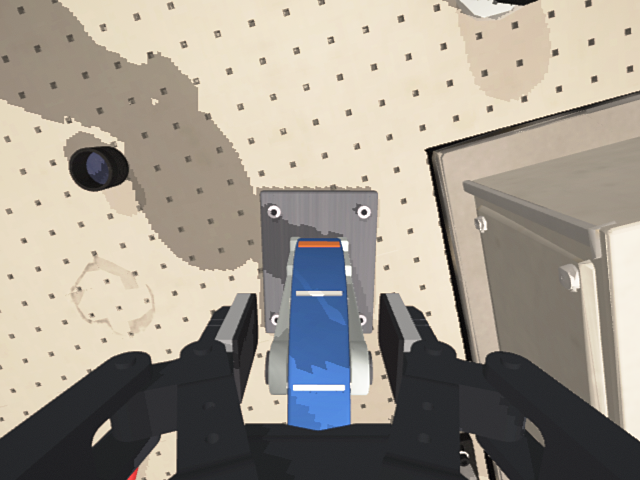

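Request:
move_arm(
  motion="0 0 0 0; 0 0 0 0; 0 0 0 0; 0 0 0 0",
  grip=0.1,
  force=40,
)

```text
clock: 3.62
position: [0.4919, 0.2125, 0.1641]
ee_rot: [-0.09, 0.701, 0.089, 0.702]
ft_force: [-3.8, -1.2, 5.4]
grip_width: 0.222
```

Run:
```python
import numpy as np
def arc(a0,a1,n,r=.052):
    for k in range(1,n+1):
        a=np.radians(a0+(a1-a0)*k/n); b=np.radians(a0); dy=r*(np.sin(a)-np.sin(b)); print("%.4f %.4f %.4f 0;"%(-.2487*dy,.9686*dy,r*(np.cos(a)-np.cos(b))),end=" ")
    print()
arc(45,-45,9); arc(-45,45,9)
```

```text
0.0017 -0.0067 0.0058 0; 0.0037 -0.0143 0.0104 0; 0.0058 -0.0226 0.0135 0; 0.0080 -0.0312 0.0150 0; 0.0103 -0.0400 0.0150 0; 0.0125 -0.0487 0.0135 0; 0.0146 -0.0569 0.0104 0; 0.0166 -0.0645 0.0058 0; 0.0183 -0.0712 0.0000 0; 
-0.0017 0.0067 0.0058 0; -0.0037 0.0143 0.0104 0; -0.0058 0.0226 0.0135 0; -0.0080 0.0312 0.0150 0; -0.0103 0.0400 0.0150 0; -0.0125 0.0487 0.0135 0; -0.0146 0.0569 0.0104 0; -0.0166 0.0645 0.0058 0; -0.0183 0.0712 0.0000 0;
```

Request:
move_arm(
  motion="0.0017 -0.0067 0.006 0; 0.0037 -0.0143 0.0104 0; 0.0058 -0.0226 0.0135 0; 0.008 -0.0312 0.015 0; 0.0103 -0.04 0.015 0; 0.0125 -0.0487 0.0135 0; 0.0146 -0.0569 0.0104 0; 0.0166 -0.0645 0.0058 0; 0.0183 -0.0712 0 0; 0.0183 -0.0712 0 0",
)

```text
clock: 4.88
position: [0.5101, 0.1416, 0.1642]
ee_rot: [-0.089, 0.701, 0.09, 0.702]
ft_force: [-4.4, 1.6, 6.0]
grip_width: 0.229
```

Run:
```python
from h import *
o=get_obs(); print(o["position"],S.T@(o["position"]-C0),o["ft_force"],o["torque"],o["clock"])
look("wrist","g2"); look("side","g2")
```

```text
[0.51010576 0.14155967 0.16421798] [ 0.00025472 -0.03562283  0.01921798] [-4.39690423  1.59049657  5.98830483] [ 0.51407381  0.97610406 -0.13779983] 4.875
wrist orange 2 [347.5 197.5] {'rim': (16.5, 7.8)}
wrist orange 8 [293.5 213. ] {'rim': (12.5, -6.4)}
wrist orange 10 [303.5 213. ] {'rim': (12.5, -3.8)}
wrist orange 5 [313. 213.] {'rim': (12.6, -1.3)}
wrist orange 20 [337.5 213. ] {'rim': (12.6, 5.2)}
wrist white 714 [316.2  61.4] {'rim': (66.5, -0.6)}
wrist white 347 [318.3 100.5] {'rim': (44.6, 0.1)}
wrist white 7 [282. 112.] {'rim': (40.4, -10.0)}
wrist white 17 [353.9 113. ] {'rim': (40.2, 10.0)}
wrist white 5 [355. 121.] {'rim': (37.5, 10.2)}
wrist white 2 [280.5 120. ] {'rim': (37.8, -10.3)}
wrist white 7 [354. 133.] {'rim': (33.8, 9.8)}
wrist white 11 [356.3 169.3] {'rim': (23.8, 10.2)}
wrist white 253 [278.7 205.4] {'rim': (14.5, -10.4)}
wrist white 162 [356.  214.5] {'rim': (12.2, 10.1)}
wrist white 26 [297.5 195. ] {'rim': (17.1, -5.4)}
wrist white 49 [340.5 211.1] {'rim': (13.0, 6.0)}
wrist white 3 [286.3 214.7] {'rim': (12.1, -8.3)}
wrist white 6 [315.5 215. ] {'rim': (12.0, -0.6)}
wrist white 252 [280.4 282.3] {'rim': (-6.0, -10.3)}
wrist white 117 [354.6 270.3] {'rim': (-2.5, 10.1)}
wrist white 375 [318.1 311. ] {'rim': (-15.3, 0.2)}
wrist white 373 [319.9 363.1] {'rim': (-47.8, 0.9)}
side white 13 [331.8 254. ] {'rim': (-44.5, -1.6)}
side white 6 [339.7 265.2] {'rim': (-67.0, 10.0)}
side white 15 [335.3 270.1] {'rim': (-74.7, 0.4)}
side white 10 [339.3 284.5] {'rim': (-110.9, 9.5)}
```

View pics/g2_wrist.png

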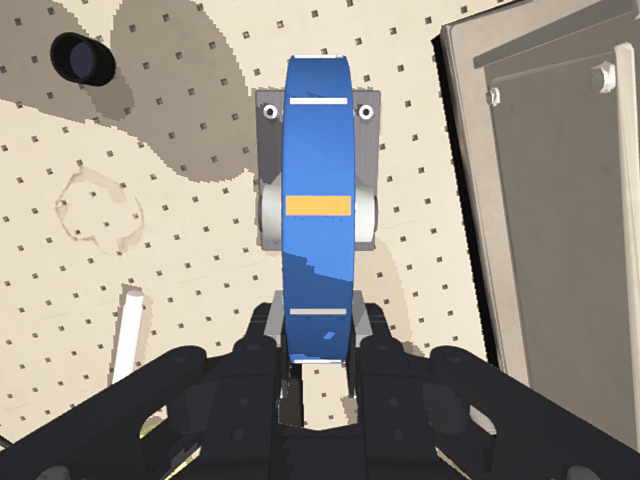

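View pics/g2_side.png

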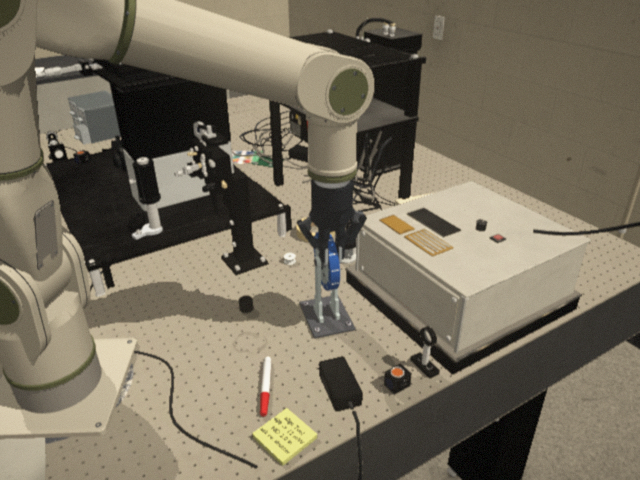

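Request:
move_arm(
  motion="0.0008 -0.003 -0.0032 0; 0.0015 -0.0057 -0.0069 0; 0.0021 -0.008 -0.0108 0; 0.0026 -0.01 -0.0148 0; 0.0026 -0.01 -0.0148 0",
)

```text
clock: 5.6
position: [0.5129, 0.131, 0.1497]
ee_rot: [-0.089, 0.701, 0.089, 0.702]
ft_force: [-5.4, -0.4, 10.7]
grip_width: 0.227
```

Run:
```python
from h import *
o=get_obs(); print(o["position"],S.T@(o["position"]-C0),o["ft_force"],o["torque"],o["clock"])
look("wrist","g3")
```

```text
[0.51285025 0.13095103 0.1496623 ] [ 0.00027473 -0.04658071  0.0046623 ] [-5.40820605 -0.37322079 10.69388572] [ 0.05986655  1.30068901 -0.05290757] 5.6
wrist orange 1443 [317.5 249.5] {'rim': (-2.9, -0.0)}
wrist white 1025 [314.7  25.1] {'rim': (54.6, -0.9)}
wrist white 439 [318.  21.] {'rim': (57.0, -0.0)}
wrist white 2 [274.5  74. ] {'rim': (36.6, -10.1)}
wrist white 4 [274.   84.5] {'rim': (33.8, -10.1)}
wrist white 43 [272.3  93.3] {'rim': (31.5, -10.4)}
wrist white 31 [363.1  93.5] {'rim': (31.5, 10.2)}
wrist white 636 [318.7 111.9] {'rim': (27.1, 0.2)}
wrist white 22 [362.5 122. ] {'rim': (24.8, 10.0)}
wrist white 13 [273.5 120.8] {'rim': (25.0, -9.9)}
wrist white 280 [271.2 187.4] {'rim': (10.7, -10.4)}
wrist white 260 [363.3 194.9] {'rim': (9.2, 10.2)}
wrist white 21 [273.  228.6] {'rim': (1.9, -10.1)}
wrist white 15 [362.6 229.4] {'rim': (1.7, 10.2)}
wrist white 241 [273.8 268.1] {'rim': (-7.4, -10.2)}
wrist white 25 [354.6 248.2] {'rim': (-2.6, 8.5)}
wrist white 10 [280.  244.5] {'rim': (-1.7, -8.6)}
wrist white 222 [361.  264.8] {'rim': (-6.5, 10.1)}
wrist white 5 [311. 261.] {'rim': (-5.6, -1.5)}
wrist white 3 [316. 261.] {'rim': (-5.6, -0.4)}
wrist white 87 [277.9 322.1] {'rim': (-23.8, -10.1)}
wrist white 292 [317.3 341. ] {'rim': (-32.3, 0.0)}
```

Request:
move_arm(
  motion="0 0 0 0; 0 0 0 0; 0 0 0.03 0; 0 0 0.08 0; 0 0 0.11 0; 0 0 0.11 0; 0 0 0.11 0; 0 0 0.11 0; 0 0 0.11 0; 0 0 0.11 0",
  grip=0.55,
)

```text
clock: 6.9
position: [0.5125, 0.131, 0.2577]
ee_rot: [-0.09, 0.702, 0.09, 0.701]
ft_force: [-0.4, -0.3, 0.5]
grip_width: 0.55
```

Request:
move_arm(
  motion="0 0 0 0; 0 0 0 0; 0 0 0 0; 0 0 0 0; 0 0 0 0; 0 0 0 0; 0 0 0 0; 0 0 0 0; 0 0 0 0; 0 0 0 0",
)

```text
clock: 8.15
position: [0.5126, 0.131, 0.258]
ee_rot: [-0.09, 0.701, 0.09, 0.701]
ft_force: [-0.2, -0.3, -0.3]
grip_width: 0.55
```

Run:
```python
from h import *
o=get_obs(); print(o["position"],S.T@(o["position"]-C0),o["clock"])
look("wrist","r1"); look("side","r1"); look("scene","r1")
```

```text
[0.51263865 0.13101002 0.25803902] [ 8.44466110e-05 -4.64709543e-02  1.13039017e-01] 8.15
wrist orange 61 [318.3  63.5] {'rim': (73.7, 0.1)}
wrist white 199 [316.   67.6] {'rim': (64.9, -1.1)}
wrist white 159 [318.2  89. ] {'rim': (44.6, 0.0)}
wrist white 4 [298.5  95.5] {'rim': (40.3, -9.8)}
wrist white 13 [338.2  97.9] {'rim': (38.9, 10.0)}
wrist white 35 [296.5 134.3] {'rim': (19.9, -10.5)}
wrist white 19 [338.9 134.1] {'rim': (20.0, 10.1)}
wrist white 135 [318.4 145.5] {'rim': (14.7, 0.2)}
wrist white 4 [296.8 146.8] {'rim': (14.1, -10.3)}
wrist white 4 [339.  147.5] {'rim': (13.8, 10.2)}
wrist white 3 [338. 191.] {'rim': (-6.4, 10.0)}
wrist white 2 [338.  194.5] {'rim': (-8.1, 10.0)}
wrist white 4 [338.  204.5] {'rim': (-13.2, 10.2)}
wrist white 129 [318.1 208.5] {'rim': (-15.3, 0.2)}
wrist white 96 [298.1 231.4] {'rim': (-29.3, -10.3)}
wrist white 4 [337.2 213.8] {'rim': (-18.2, 10.0)}
wrist white 152 [321.6 252. ] {'rim': (-48.3, 2.3)}
wrist white 113 [317.9 249.5] {'rim': (-45.2, 0.2)}
side orange 2 [316.  247.5] {'face': (73.3, 38.6)}
side white 25 [330.  233.7] {'rim': (3.2, 9.2)}
side white 12 [328.  239.5] {'rim': (-13.4, -0.2)}
side white 28 [335.6 253.9] {'rim': (-45.4, 5.9)}
side white 7 [339.7 265.9] {'rim': (-68.3, 10.0)}
side white 14 [334.8 270.1] {'rim': (-74.6, -0.5)}
side white 12 [339.3 284.1] {'rim': (-109.5, 9.4)}
scene orange 4 [334.8 235.5] {'face': (79.0, 33.8)}
scene orange 13 [325.8 238.8] {'rim': (75.4, -0.0)}
scene white 55 [335.4 205. ] {'rim': (-3.6, 6.6)}
scene white 84 [323.3 231. ] {'rim': (60.3, 8.8)}
scene white 6 [329.5 225.5] {'rim': (45.2, -1.4)}
scene white 2 [327.5 249. ] {'rim': (105.3, -4.3)}
```

View pics/r1_wrist.png

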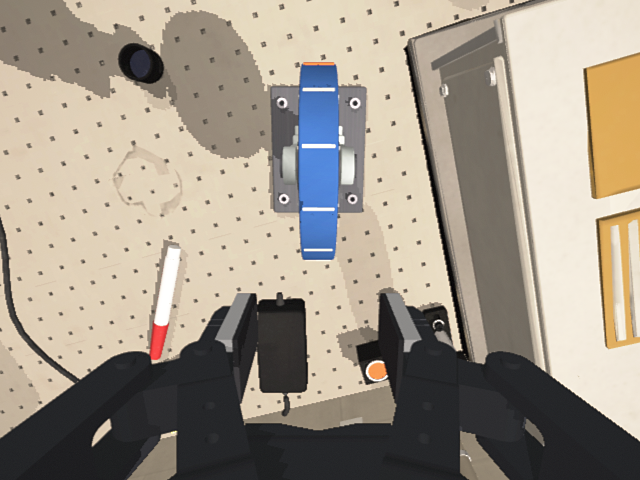

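Request:
move_arm(
  motion="-0.0024 0.0094 0 0; -0.0024 0.0094 0 0; -0.0024 0.0094 0 0; -0.0024 0.0094 0 0; -0.0024 0.0094 0 0; -0.0024 0.0094 0 0; -0.0024 0.0094 0 0; -0.0024 0.0094 0 0",
)

```text
clock: 9.3
position: [0.5102, 0.1404, 0.258]
ee_rot: [-0.09, 0.701, 0.09, 0.701]
ft_force: [-0.6, 0.0, 0.0]
grip_width: 0.552
```

Run:
```python
from h import *
o=get_obs(); print(o["position"],S.T@(o["position"]-C0),o["clock"])
look("wrist","r2")
```

```text
[0.51023797 0.14039696 0.25802772] [ 9.36310787e-05 -3.67818922e-02  1.13027722e-01] 9.3
wrist orange 69 [318.7  81.7] {'rim': (75.1, 0.4)}
wrist white 170 [316.1  83.2] {'rim': (71.3, -1.1)}
wrist white 127 [318.4 109.5] {'rim': (44.5, 0.2)}
wrist white 3 [298.3 114.7] {'rim': (41.1, -10.0)}
wrist white 13 [338.4 117.7] {'rim': (39.3, 10.3)}
wrist white 22 [338.5 140. ] {'rim': (27.2, 10.1)}
wrist white 17 [338.5 150.8] {'rim': (21.8, 10.1)}
wrist white 156 [318.5 165.9] {'rim': (14.6, 0.3)}
wrist white 5 [297.4 167.8] {'rim': (13.7, -10.1)}
wrist white 8 [338.5 167.5] {'rim': (13.9, 10.1)}
wrist white 90 [298.1 240.7] {'rim': (-23.6, -10.3)}
wrist white 6 [337.5 223. ] {'rim': (-13.1, 10.1)}
wrist white 129 [317.9 227.5] {'rim': (-15.6, 0.1)}
wrist white 221 [320.9 264.5] {'rim': (-43.7, 1.9)}
wrist white 86 [317.8 266. ] {'rim': (-45.5, 0.2)}
```

Request:
move_arm(
  motion="0 0 -0.05 0; 0 0 -0.08 0; 0 0 -0.095 0; 0 0 -0.095 0",
)

```text
clock: 9.85
position: [0.51, 0.1404, 0.1628]
ee_rot: [-0.09, 0.702, 0.09, 0.701]
ft_force: [-0.2, 0.3, -0.5]
grip_width: 0.55
```

Request:
move_arm(
  motion="0 0 0 0; 0 0 0 0; 0 0 0 0; 0 0 0 0",
  grip=0.1,
)

```text
clock: 10.35
position: [0.5104, 0.1405, 0.1644]
ee_rot: [-0.09, 0.701, 0.089, 0.702]
ft_force: [-3.8, -2.0, 6.1]
grip_width: 0.226
```

Request:
move_arm(
  motion="-0.0017 0.0067 0.006 0; -0.0037 0.0143 0.0104 0; -0.0058 0.0226 0.0135 0; -0.008 0.0312 0.015 0; -0.0103 0.04 0.015 0; -0.0125 0.0487 0.0135 0; -0.0146 0.0569 0.0104 0; -0.0166 0.0645 0.0058 0; -0.0183 0.0712 0 0; -0.0183 0.0712 0 0",
)

```text
clock: 11.6
position: [0.492, 0.2118, 0.1642]
ee_rot: [-0.09, 0.701, 0.089, 0.702]
ft_force: [-1.2, -3.5, 2.7]
grip_width: 0.228
```

Request:
move_arm(
  motion="-0.0008 0.003 -0.0032 0; -0.0015 0.0057 -0.0069 0; -0.0021 0.008 -0.0108 0; -0.0026 0.01 -0.0148 0; -0.0026 0.01 -0.0148 0",
)

```text
clock: 12.22
position: [0.4893, 0.2225, 0.1499]
ee_rot: [-0.09, 0.701, 0.09, 0.702]
ft_force: [-3.7, -2.2, 8.7]
grip_width: 0.224
```

Run:
```python
from h import *
o=get_obs(); print(o["position"],S.T@(o["position"]-C0),o["ft_force"],o["torque"],o["clock"])
look("wrist","g4")
```

```text
[0.48930372 0.22253203 0.14994605] [0.00024323 0.04797889 0.00494605] [-3.65107379 -2.1735149   8.68081674] [-0.93731901  0.8650412  -0.12191551] 12.225
wrist white 72 [292.3 276.3] {'rim': (93.7, -10.2)}
wrist white 131 [327.9 272.1] {'rim': (101.1, 4.5)}
wrist white 175 [317.4 297.5] {'rim': (76.9, 0.0)}
wrist white 308 [317.7 379.5] {'rim': (46.4, 0.1)}
wrist white 2 [351.  398.5] {'rim': (41.2, 10.3)}
wrist white 27 [351.7 411.6] {'rim': (37.7, 10.4)}
```

View pics/g4_wrist.png

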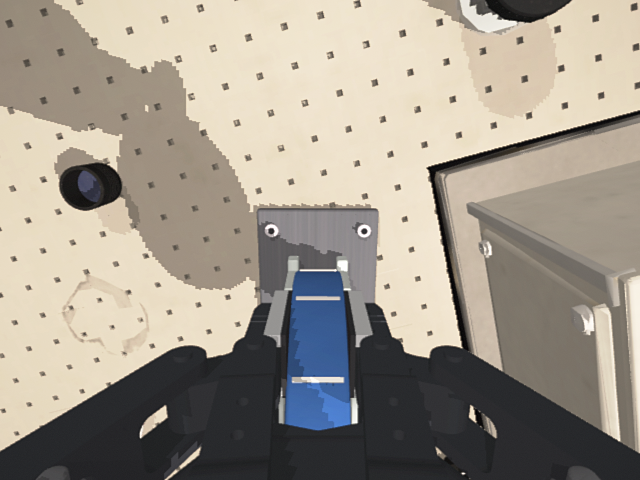

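Request:
move_arm(
  motion="0 0 0 0; 0 0 0 0; 0 0 0.03 0; 0 0 0.08 0; 0.007 -0.027 0.11 0; 0.014 -0.055 0.11 0; 0.021 -0.083 0.11 0; 0.021 -0.083 0.11 0; 0.021 -0.083 0.11 0; 0.021 -0.083 0.11 0",
  grip=0.55,
)

```text
clock: 13.52
position: [0.51, 0.1398, 0.2583]
ee_rot: [-0.09, 0.701, 0.09, 0.701]
ft_force: [0.7, -0.1, 0.1]
grip_width: 0.55
```

Request:
move_arm(
  motion="0 0 0 0; 0 0 0 0; 0 0 0 0; 0 0 0 0; 0 0 0 0; 0 0 0 0; 0 0 0 0; 0 0 0 0; 0 0 0 0; 0 0 0 0",
)

```text
clock: 14.78
position: [0.5103, 0.1386, 0.2582]
ee_rot: [-0.09, 0.701, 0.09, 0.701]
ft_force: [-0.7, 0.2, -0.3]
grip_width: 0.554
```

Request:
move_arm(
  motion="0 0 0 0; 0 0 0 0; 0 0 0 0; 0 0 0 0; 0 0 0 0; 0 0 0 0",
)

```text
clock: 15.52
position: [0.5103, 0.1386, 0.2582]
ee_rot: [-0.09, 0.701, 0.09, 0.701]
ft_force: [0.6, -0.5, 0.0]
grip_width: 0.549
```

Run:
```python
from h import *
o=get_obs(); print(o["position"],S.T@(o["position"]-C0),o["clock"])
look("wrist","r3"); look("scene","r3")
```

```text
[0.5103475  0.13860579 0.2582396 ] [-0.00024573 -0.03854403  0.1132396 ] 15.525
wrist white 209 [316.7  79.7] {'rim': (71.6, -1.1)}
wrist white 127 [319.1  97.5] {'rim': (50.6, 0.2)}
wrist white 10 [338.3 106.6] {'rim': (44.1, 9.9)}
wrist white 2 [299.5 105. ] {'rim': (45.1, -9.8)}
wrist white 19 [297.5 138.7] {'rim': (25.9, -10.4)}
wrist white 20 [339.5 138.5] {'rim': (26.1, 10.3)}
wrist white 27 [298.  149.6] {'rim': (20.5, -10.2)}
wrist white 20 [339.4 149.6] {'rim': (20.7, 10.2)}
wrist white 133 [318.6 149.5] {'rim': (20.6, -0.0)}
wrist white 4 [298.  209.5] {'rim': (-7.9, -10.3)}
wrist white 7 [338.4 209.7] {'rim': (-7.9, 10.1)}
wrist white 127 [318.9 212.5] {'rim': (-9.4, 0.2)}
wrist white 4 [338.  216.5] {'rim': (-11.4, 10.0)}
wrist white 106 [298.6 237.5] {'rim': (-23.7, -10.3)}
wrist white 3 [338.7 220.3] {'rim': (-13.5, 10.4)}
wrist white 202 [320.8 263.3] {'rim': (-45.9, 1.6)}
wrist white 117 [318.4 257.5] {'rim': (-39.4, 0.1)}
scene orange 4 [334.8 242.5] {'face': (117.7, 36.4)}
scene orange 2 [323.5 249. ] {'rim': (113.6, 6.9)}
scene orange 2 [326.5 250. ] {'rim': (113.0, -0.6)}
scene white 45 [335.4 203.6] {'rim': (-8.1, 8.6)}
scene white 103 [324.5 229.8] {'rim': (56.9, 6.7)}
```

View pics/r3_scene_z.png

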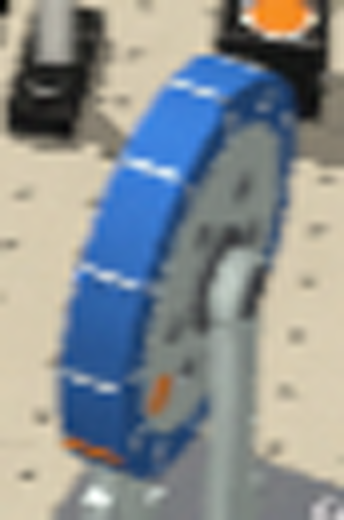

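Request:
move_arm(
  motion="-0.0118 0.047 0 0; -0.0118 0.047 -0.04 0; -0.0118 0.047 -0.07 0; -0.0118 0.047 -0.081 0; -0.0118 0.047 -0.081 0",
)

```text
clock: 16.25
position: [0.4985, 0.1855, 0.1773]
ee_rot: [-0.089, 0.702, 0.09, 0.701]
ft_force: [-0.1, 0.2, 0.8]
grip_width: 0.549
```

Run:
```python
from h import *
o=get_obs(); print(o["position"],S.T@(o["position"]-C0),o["ft_force"],o["clock"])
look("wrist","f0")
```

```text
[0.49851784 0.18554651 0.17731291] [-3.00543705e-05  9.86387310e-03  3.23129071e-02] [-0.12340767  0.1792001   0.775174  ] 16.25
wrist white 158 [318.5 179.5] {'rim': (81.2, 0.1)}
wrist white 5 [292.4 185.2] {'rim': (74.6, -10.4)}
wrist white 4 [343.8 189.8] {'rim': (70.9, 10.0)}
wrist white 2 [345.  193.5] {'rim': (68.1, 10.3)}
wrist white 34 [345.7 206.1] {'rim': (60.3, 10.2)}
wrist white 199 [288.4 240.4] {'rim': (45.1, -10.4)}
wrist white 45 [347.1 227.7] {'rim': (50.2, 10.2)}
wrist white 228 [318.3 226. ] {'rim': (50.9, 0.0)}
wrist white 99 [286.3 302.1] {'rim': (24.5, -10.5)}
wrist white 316 [348.3 360.4] {'rim': (5.9, 10.1)}
wrist white 298 [318.3 314.5] {'rim': (20.6, 0.1)}
wrist white 247 [286.7 356.3] {'rim': (7.3, -10.3)}
wrist white 267 [318.7 400.4] {'rim': (-9.4, 0.3)}
```

View pics/f0_wrist.png

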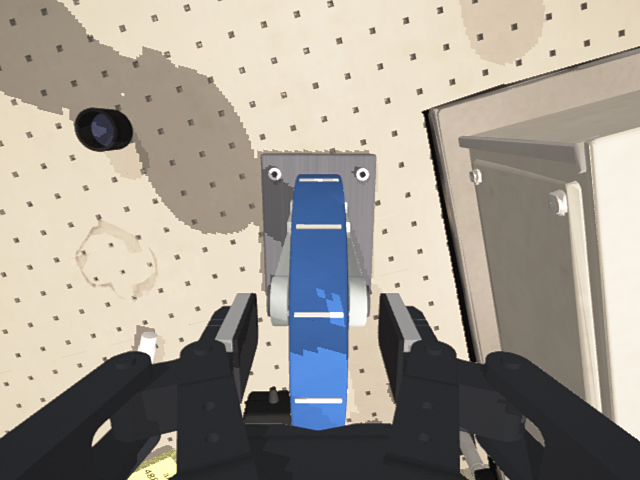

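Request:
move_arm(
  motion="0 0 0 0; 0 0 0 0; 0 0 0 0; 0 0 0 0; 0.0012 -0.0048 0.0007 0; 0.0025 -0.0096 0.001 0; 0.0037 -0.0144 0.0007 0; 0.0049 -0.0192 0 0; 0.0049 -0.0192 0 0; 0.0049 -0.0192 0 0",
  grip=0.1,
  force=40,
)

```text
clock: 17.55
position: [0.5032, 0.1682, 0.1784]
ee_rot: [-0.089, 0.701, 0.091, 0.702]
ft_force: [-3.7, 4.5, 4.3]
grip_width: 0.227
```

Run:
```python
from h import *
o=get_obs(); print(o["position"],S.T@(o["position"]-C0),o["ft_force"],o["clock"])
look("wrist","f1")
```

```text
[0.50324559 0.16822591 0.17837786] [ 0.0002417  -0.00808831  0.03337786] [-3.7196221   4.45560772  4.27507703] 17.55
wrist white 7 [293.6 134.6] {'rim': (81.6, -9.9)}
wrist white 15 [291.3 143.3] {'rim': (69.9, -10.1)}
wrist white 52 [346.1 155.1] {'rim': (61.3, 10.2)}
wrist white 239 [317.2 150.8] {'rim': (64.1, -0.3)}
wrist white 10 [289.6 160.5] {'rim': (57.9, -10.1)}
wrist white 17 [347.8 178.1] {'rim': (49.4, 10.3)}
wrist white 2 [347.  187.5] {'rim': (45.5, 9.8)}
wrist white 240 [285.5 239. ] {'rim': (27.6, -10.4)}
wrist white 35 [348.6 202.3] {'rim': (39.9, 10.2)}
wrist white 302 [318.  218.5] {'rim': (34.2, 0.1)}
wrist white 13 [349.  223.3] {'rim': (32.7, 10.1)}
wrist white 69 [349.7 269.4] {'rim': (18.3, 10.2)}
wrist white 39 [284.7 297.1] {'rim': (9.7, -10.5)}
wrist white 7 [286.4 309.7] {'rim': (5.8, -10.0)}
wrist white 3 [348. 310.] {'rim': (5.7, 9.8)}
wrist white 253 [317.8 315. ] {'rim': (4.1, 0.1)}
wrist white 240 [328.8 399.4] {'rim': (-39.8, 4.6)}
wrist white 184 [317.5 384.5] {'rim': (-25.6, 0.1)}
```

Request:
move_arm(
  motion="0.0003 -0.001 0 0; 0.0005 -0.002 -0.0003 0; 0.0005 -0.002 -0.0003 0; 0.0005 -0.002 -0.0003 0",
)

```text
clock: 18.1
position: [0.5036, 0.1668, 0.1781]
ee_rot: [-0.089, 0.701, 0.091, 0.702]
ft_force: [-4.0, 6.3, 4.8]
grip_width: 0.226
```

Run:
```python
from h import *
o=get_obs(); print(o["position"],S.T@(o["position"]-C0),o["ft_force"],o["clock"])
look("wrist","f2")
```

```text
[0.50358654 0.1667862  0.17808873] [ 0.0002139  -0.00956758  0.03308873] [-4.0131671   6.32753008  4.79856039] 18.1
wrist white 3 [293.3 131.3] {'rim': (80.5, -9.9)}
wrist white 12 [291.2 140. ] {'rim': (69.4, -10.1)}
wrist white 42 [346.5 152.9] {'rim': (60.1, 10.2)}
wrist white 266 [318.2 148.5] {'rim': (62.8, 0.0)}
wrist white 5 [290. 151.] {'rim': (61.1, -10.1)}
wrist white 10 [289.9 157.9] {'rim': (57.1, -10.0)}
wrist white 23 [347.7 171.9] {'rim': (50.3, 10.2)}
wrist white 224 [285.4 236.5] {'rim': (27.0, -10.4)}
wrist white 33 [348.8 199.9] {'rim': (39.2, 10.2)}
wrist white 2 [349.5 208. ] {'rim': (36.4, 10.3)}
wrist white 301 [318.  218.5] {'rim': (32.8, 0.0)}
wrist white 11 [349.5 222.7] {'rim': (31.5, 10.2)}
wrist white 114 [350.3 266.9] {'rim': (17.8, 10.3)}
wrist white 51 [284.9 295. ] {'rim': (9.1, -10.4)}
wrist white 6 [286.3 309.8] {'rim': (4.5, -10.0)}
wrist white 302 [317.8 315.5] {'rim': (2.6, 0.1)}
wrist white 244 [328.9 396.6] {'rim': (-39.7, 4.6)}
wrist white 183 [317.4 383.5] {'rim': (-27.0, 0.1)}
```

View pics/f2_wrist.png

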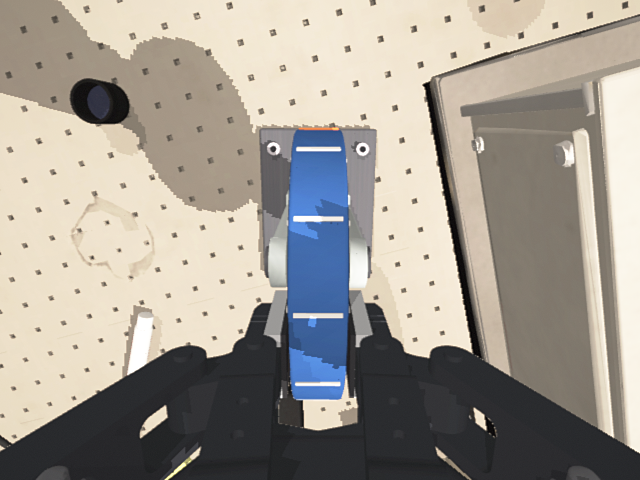

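Request:
move_arm(
  motion="0 0 0 0; 0 0 0 0; 0 0 0 0; 0 0 0 0; 0 0 0 0; 0 0 0 0; 0 0 0 0; 0 0 0 0",
)

```text
clock: 19.15
position: [0.5036, 0.1668, 0.1781]
ee_rot: [-0.089, 0.701, 0.091, 0.702]
ft_force: [-5.3, 5.8, 4.5]
grip_width: 0.227
```

Run:
```python
from h import *
o=get_obs(); print(o["position"],S.T@(o["position"]-C0),o["ft_force"],o["grip_width"],o["clock"])
look("wrist","f3"); look("scene","f3"); look("side","f3")
```

```text
[0.50359159 0.16679055 0.17810274] [ 0.00021987 -0.00956462  0.03310274] [-5.27087005  5.7680482   4.48113459] 0.2268234746645633 19.15
wrist white 4 [293.2 131.8] {'rim': (79.7, -9.9)}
wrist white 15 [291.3 139.3] {'rim': (70.0, -10.1)}
wrist white 67 [346.9 158.9] {'rim': (56.7, 10.2)}
wrist white 265 [318.2 148.5] {'rim': (62.8, 0.1)}
wrist white 3 [290. 150.] {'rim': (61.8, -10.2)}
wrist white 2 [290.  153.5] {'rim': (59.6, -10.1)}
wrist white 10 [289.8 158.5] {'rim': (56.7, -10.0)}
wrist white 223 [285.4 236.4] {'rim': (27.0, -10.4)}
wrist white 33 [348.8 199.9] {'rim': (39.2, 10.2)}
wrist white 2 [349.5 208. ] {'rim': (36.4, 10.3)}
wrist white 301 [318.  218.5] {'rim': (32.8, 0.0)}
wrist white 11 [349.5 222.7] {'rim': (31.5, 10.2)}
wrist white 113 [350.3 267.2] {'rim': (17.7, 10.3)}
wrist white 51 [284.9 295. ] {'rim': (9.2, -10.4)}
wrist white 6 [286.3 309.8] {'rim': (4.5, -10.0)}
wrist white 302 [317.8 315.5] {'rim': (2.7, 0.1)}
wrist white 246 [329.  396.5] {'rim': (-39.6, 4.6)}
wrist white 185 [317.6 383.5] {'rim': (-27.0, 0.2)}
scene orange 3 [334.3 240. ] {'face': (100.3, 35.4)}
scene orange 8 [325.2 245.2] {'rim': (93.7, 0.3)}
scene white 9 [339. 200.] {'rim': (-29.4, 9.5)}
scene white 4 [335.5 207.5] {'rim': (3.2, 3.0)}
scene white 2 [339.5 209. ] {'rim': (3.7, -6.7)}
scene white 100 [324.3 229.8] {'rim': (57.0, 7.2)}
side white 2 [322.  237.5] {'rim': (-5.2, -9.8)}
side white 3 [335. 244.] {'rim': (-26.3, 9.8)}
side white 10 [330.9 244.6] {'rim': (-26.1, 1.7)}
side white 2 [336.  247.5] {'rim': (-33.6, 9.7)}
side white 2 [337.  250.5] {'rim': (-39.7, 10.1)}
side white 25 [335.7 259.1] {'rim': (-54.9, 4.0)}
side white 8 [339.6 266. ] {'rim': (-68.6, 9.7)}
side white 11 [339.3 284.5] {'rim': (-111.1, 9.5)}
```

View pics/f3_scene.png

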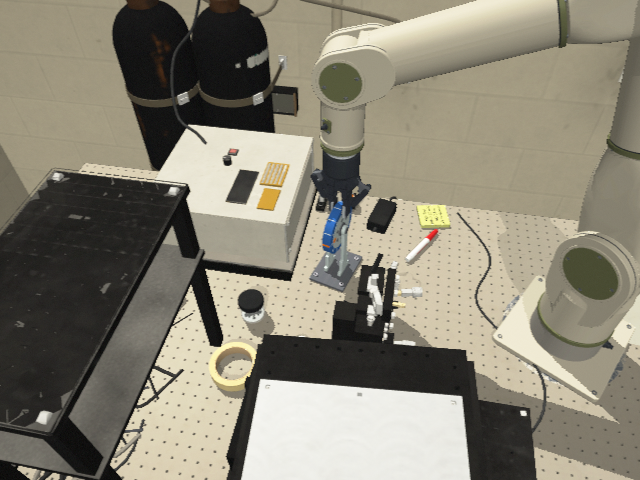

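View pics/f3_side.png

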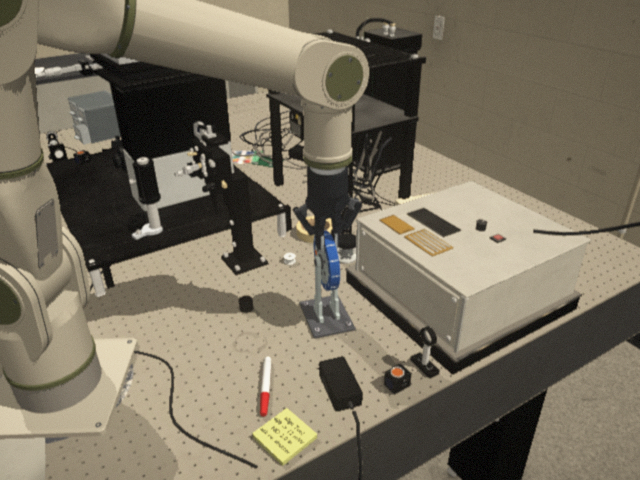

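The wheel is still: the ticks read the same as a second ago, which puts the mark at 92.7°, and the fingers hold the rim. The bystander objects are where they were, so I'm handing in.

```bash
python3 -c "
from workcell import hand_in; print(hand_in())"
```

```text
the job is handed in; nothing more can be done
None
```

The heavy side should now point straight down, to within about 1°. The wheel is held still by its rim between the fingers, and the job was handed in at about 19 s.

- **Finding the heavy side:** I turned the wheel about 91° one way and let it roll back. The orange mark came to rest at 74.5° from the top, measured towards the stand's +y. Turned about 92° the other way, it came to rest at 110.6°. The heavy side is lowest midway, with the mark at 92.5°; the wheel stops about 18° short on either side, within the stated 15 to 28°. I took one reading from each side and did not repeat them.
- **Final position:** I gripped the rim at 40 N near the top and turned the mark back to 92.7°. Two wrist pictures about 1 s apart showed no movement.
- **Checks that disagreed:** the coarser scene camera put the orange stripe at 93.7°, about 1° off the wrist reading. The face dot gave 100°, but only 3 pixels of it showed, so I disregarded it. The wheel also turned only about 0.83 times the hand's arc while gripped, so I set the final angle from the pictures, not the commanded move.
- **Other things on the worktop:** the scene and side pictures show them where they were, judged by eye. The wrist force stayed at about 12 N or less in the readings between moves.

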